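# Dock the vial tray, then hold up the yellow vial for inspection

### The arm

A 6-joint arm with a two-finger parallel gripper is mounted at the origin on the work surface. World frame = base frame: x ahead of the robot, y to its left, z up, the work surface at z = 0. Lengths are in mm, angles in rad, forces in N, time in s.
With the tool pointing down it reaches from about 350 to 875 mm from the base axis. Payload 4.2 kg.
Tool frame: the origin (TCP) lies between the finger pads; the fingertips stand 25 mm ahead of it and the grasp point (between the pads) lies 6 mm ahead of it; z points along the fingers, y is the line along which they close (so a half turn about z gives the same grasp; the last joint's range is limited). The gripper opens to 85 mm and grips with 20 to 120 N. Pads are 22 mm wide; open, the fingers measure 114 mm over their backs; the gripper's body (76 mm by 85 mm) begins 54 mm behind the grasp point. The pads swing forward as they close: fully open they stand 13 mm farther back than shut.
Start: joints at [1.559, 0.385, 0.008, 0, -1.194, -0.259], TCP at [167.157, 602.211, 256.312] pointing down, gripper open.
Joint ranges: [-3.14, 3.14], [-1.21, 2.06], [-1.07, 1.41], [-3.16, 2.05], [-2.99, -0.16], [-3.1, 3.1]. Speed limits (rad/s): [2.79, 2.79, 3.14, 3.14, 3.14, 3.14].

### API

Orientations are given as a unit quaternion [x, y, z, w].
In Python, from bench import read_state, imaging, workorder, nets gives the robot as it stands.
- The arm moves only by the tool apply_moves, never from a script. Its argument "rows" is a list of rows, each an object with "hand": the opening, from -1 (shut) to 1 (fully open); "delta_pos": the shift along the tool's x, y, z in mm, a list of three; "yaw": the turn about the tool's z in rad. A call has 1 to 12 rows; each row is the pose to reach, as a shift and turn from the pose commanded when the call began, along the tool's axes at that moment; what a row does not reach only later rows make up. A row lasts 1/12 s, in which the tool goes at most 41.7 mm and 7.16 degrees, less where a joint would pass 70% of its speed; a pose out of reach is approached as far as the arm can. A call with a gripper value outside its range is refused whole. The fingers move at their own pace and stop on an object; the grip force is fixed at half the most. Time passes only in rows, so rows that repeat a pose let the fingers close. It gives the time, the measured TCP pose, the force, the opening and the grip force at its end, in the units of the state.
- read_state(): the state, without advancing time (a new reading comes with each control period).
- imaging.get_image(name): name is "scene" or "side" or "wrist"; returns a dict with "pixels" (400x640x3 uint8, red, green, blue), "fx", "fy", "cx", "cy" (pixels), "xyz" and "rotation" of the camera in the world. Camera axes: x right, y down, z forward; pixel columns grow to the right and rows downward; lengths in mm; the calibration is good to about 2 mm. A picture is of the moment at which its call begins. There is no depth.
- workorder.job_done(): hands the job in; it is judged then, once.
Trained networks look in the newest picture that a camera, given by its name, has taken for a name from the list of things; names that differ only in an ending like _2 or _b are one class to them, and where a whole thing is asked for, a point or a joint stands for the part that bears it (a point fixed in the world has none). Each returns a list of dicts, best first, with "score" (0 to 1); they miss things now and then, are a little off and sometimes report something else, mostly with a low value. They report only what shows in the picture. A call takes as long as a camera call.
- nets.find_in(camera, query): "location" ([row, column] in pixels, amid what is visible of it).
- nets.pinpoint(camera, query): "location" ([row, column] in pixels: a listed point, or the origin of a listed thing).
The state is a dict: "clock": time; "joints": joint angles; "joint_vel": joint speeds; "joint_efforts": joint torques, N m; "position": TCP position; "ee_rot": TCP orientation; "contact_force": force on the tool from outside, world axes, zero at the start; "wrist_torque": the same for the moment, N m; "gripper_width": finger opening in mm; "grasp_force": force on a finger pad.
Only numpy, scipy, OpenCV 4.12 (cv2) and the standard library are available. Lean on these libraries where they do the work, as an engineer would, in place of code of your own. Each camera call takes 0.05 s, during which the arm holds its last target. There are 200 camera calls.

### The job

Slide the loaded vial tray by its handle into the slot between the rails of the reader dock until it is fully home against the stop. Then draw the vial with the yellow cap straight up out of the tray, raise it until its base is clear above the caps of the other two, tip it to lean about 45 degrees with the cap still uppermost, and finish while holding it there, still, in the gripper. Leave the tray docked, the other two vials standing in it, and everything else on the bench where it is.

Things in the scene. Friction and masses are not known exactly. Their poses are not given: they have to be found in the camera images.
- tray: Loose grey vial tray on the bench, about 0.35 kg empty. Base plate 205 x 90 x 8 mm (x -110 to +95, y -45 to +45 mm). Origin on the underside; x points to the leading end, which enters the dock first; the handle is at the trailing (-x) end. Its leading edge starts 8 to 25 cm short of the dock's mouth, up to 20 cm to one side, turned up to 0.6 rad.
- tray_well (a point): Centre of the mouth of the middle well, at (32, 0, 48) mm of the tray: top of a white block 124 x 60 mm with three round wells in a row along tray x at x = -10, 32 and 74 mm, 29 mm wide, 36 mm deep. A standing vial's underside is 12 mm above the bench, its cap top 119 mm. Axes as the tray's.
- tray_grip (a point): Grip point: centre of the tray's black handle bar, at (-85, 0, 82) mm of the tray. The bar runs along the tray's x, 56 mm long, 14 mm thick (tray y), from 69 to 95 mm above the bench, on two thin steel posts. Pinch it from above with the fingers closing along the tray's y. Axes as the tray's.
- dock: Reader dock, fixed to the bench: two grey rails along its x, 20 mm high, 95 mm apart inside, with inward lips (undersides 15 mm above the bench, 73 mm apart) that go over the tray's base plate edges, so it enters only by sliding along +x. No floor. Origin on the bench, x into the slot; the tray is fully home when its origin and axes coincide with the dock's (1 mm play).
- dock_mouth (a point): Centre of the rails' entrance, at (-75, 0, 0) mm of the dock; the rails run from here to x = +100 mm. Orange guides in front flare from 95 mm apart here to about 128 mm at x = -111 mm. Axes as the dock's.
- dock_stop (a point): Centre of the stop against which the tray's leading edge ends, at (96, 0, 4) mm of the dock: the face of a cream housing that continues 75 mm farther along x, 150 mm wide, 75 mm high, with a lit screen on top. Axes as the dock's.
- vial_yellow: Closed plastic specimen vial with a yellow screw cap, standing in one of the tray's three wells (which one varies). 107 mm tall; body 26 mm diameter (dark brown up to 28 mm, beige above), cap 28 mm diameter from 77 to 107 mm height. About 45 g. Origin: centre of the underside; z runs along the vial from base to cap. This is the one to draw out and hold.
- vial_yellow_cap (a point): Point on the axis of the yellow vial 93 mm above its underside, within the cap, where to grip it (fingers closing along the tray's y, where there is free room; the next vial is 42 mm away along the tray's x). Axes as the vial's.
- vial_green: Closed plastic specimen vial with a green screw cap, standing in one of the tray's three wells (which one varies). 107 mm tall; body 26 mm diameter (dark brown up to 28 mm, beige above), cap 28 mm diameter from 77 to 107 mm height. About 45 g. Origin: centre of the underside; z runs along the vial from base to cap. Stays in the tray.
- vial_blue: Closed plastic specimen vial with a blue screw cap, standing in one of the tray's three wells (which one varies). 107 mm tall; body 26 mm diameter (dark brown up to 28 mm, beige above), cap 28 mm diameter from 77 to 107 mm height. About 45 g. Origin: centre of the underside; z runs along the vial from base to cap. Stays in the tray.
- bottle_blue: Bystander: culture bottle with a blue band under a white plug, 60 mm diameter, 130 mm tall, loose. Origin: centre of the underside.
- bottle_orange: Bystander: culture bottle with an orange band under a white plug, 60 mm diameter, 130 mm tall, loose. Origin: centre of the underside.
- tape_roll: Bystander: yellow tape roll lying flat, 80 mm diameter, 18 mm high, loose. Origin: centre of the underside.
- pen_box: Bystander: open white card box of pens, 90 x 130 x 35 mm, loose. Origin: centre of the underside.

How it is judged:
By the outcome, as a careful person would: the job done as asked, in the order asked, and still so for the second after the job is handed in, while the arm keeps its last pose, push and grip.
It also fails if it takes over 58 s, if anything falls off the work surface, if the arm or the gripper's body presses on something with over 40 N, if the wrist force passes 120 N, or if a joint passes its speed limit or range.

## Working session

There is one attempt and no reset: what is moved stays moved. The work goes in short steps, Python scripts to look and compute and a tool call to move; the robot and the scene stay as the last step left them, time stands still between calls to the robot, and variables do not carry over. Pictures are saved under pics/ and viewed, at most 10 in all, crops included, and the job is handed in when it is done.

Besides the shell and the picture viewer there is one more tool, called after ">>>" by a JSON object that holds its "fn" and its "kwargs", one argument or row to a line. apply_moves: Moves the arm, as the interface text tells. Its arguments: {"type":"object","properties":{"rows":{"type":"array"}},"required":["rows"]}

```bash
mkdir -p pics; ls; cat > h.py <<'E'
import numpy as np, cv2
from scipy.spatial.transform import Rotation as R
from bench import read_state, imaging, workorder, nets
def rot(c):
    r=np.array(c["rotation"],float)
    return r if r.shape==(3,3) else R.from_quat(r.ravel()).as_matrix()
def ray(c,p):
    d=rot(c)@np.array([(p[1]-c["cx"])/c["fx"],(p[0]-c["cy"])/c["fy"],1.])
    return np.array(c["xyz"],float),d
def onz(c,p,z):
    o,d=ray(c,p); return o+d*(z-o[2])/d[2]
def proj(c,X):
    q=rot(c).T@(np.array(X,float)-np.array(c["xyz"])); return (c["cy"]+c["fy"]*q[1]/q[2],c["cx"]+c["fx"]*q[0]/q[2])
Z={"tray_well":48,"tray_grip":82,"tray":0,"dock":0,"dock_mouth":0,"dock_stop":4,"vial_yellow_cap":105,"vial_yellow":12,"vial_green":12,"vial_blue":12,"bottle_blue":0,"bottle_orange":0,"tape_roll":0,"pen_box":0}
def look(cams,names,zs=Z):
    for cam in cams:
        c=imaging.get_image(cam)
        for n in names:
            for r in nets.pinpoint(cam,n)[:1]:
                print(cam,n,round(r["score"],2),np.round(r["location"]),np.round(onz(c,r["location"],zs[n]),1))
E
python3 - <<'E'
from h import *
np.set_printoptions(suppress=True,precision=3)
s=read_state(); print(s)
for cam in ["scene","side","wrist"]:
    c=imaging.get_image(cam); cv2.imwrite(f"pics/{cam}0.png",c["pixels"][...,::-1]); print(cam,c["xyz"],c["rotation"],c["fx"])
look(["scene","side"],list(Z))
print(read_state()["clock"])
E
```

```text
pics
{'clock': 0.0, 'joints': array([ 1.559,  0.386,  0.007, -0.   , -1.194, -0.259]), 'joint_vel': array([ 0.   , -0.001,  0.001, -0.001, -0.001, -0.002]), 'joint_efforts': array([ -0.001, -39.229,  18.84 ,   4.186,  -0.005,  -0.   ]), 'position': array([167.024, 601.718, 255.22 ]), 'ee_rot': array([ 0.991, -0.135, -0.   ,  0.001]), 'contact_force': array([-0.526, -0.599,  1.195]), 'wrist_torque': array([-0.017,  0.031,  0.006]), 'grasp_force': 0.0, 'gripper_width': 85.47941425200604}
scene [1161.606  403.235  684.121] [ 0.38   0.809 -0.406 -0.191] 381.0186245480189
side [ 75.862 671.829 919.065] [-0.246  0.883 -0.385  0.105] 468.5495710919123
wrist [229.832 583.372 373.255] [-0.6    0.789  0.105 -0.081] 290.0824328809784
scene tray_well 0.81 [245. 416.] [482.1 166.9  48. ]
scene tray_grip 0.66 [252. 472.] [458.9 286.9  82. ]
scene tray 0.66 [260. 426.] [463.1 195.2   0. ]
scene dock_mouth 0.58 [241. 339.] [544.5 -13.    0. ]
scene dock_stop 0.87 [211. 301.] [ 516.  -171.1    4. ]
scene vial_yellow_cap 0.85 [222. 406.] [486.2 135.1 105. ]
scene vial_yellow 0.78 [251. 394.] [497.3 12
[... 381 characters left out ...]
3  48. ]
side tray_grip 0.85 [321. 256.] [456.1 286.4  82. ]
side tray 0.85 [310. 273.] [476.1 204.    0. ]
side dock 0.74 [221. 318.] [532.8 -89.9   0. ]
side dock_mouth 0.74 [239. 296.] [550.3  -2.7   0. ]
side dock_stop 0.95 [206. 338.] [ 515.7 -166.4    4. ]
side vial_yellow_cap 0.63 [255. 288.] [485.8 122.6 105. ]
side vial_yellow 0.55 [284. 289.] [481.2 132.3  12. ]
side vial_green 0.62 [322. 256.] [485.9 254.1  12. ]
side vial_blue 0.8 [294. 281.] [480.9 165.7  12. ]
side bottle_blue 0.73 [297. 166.] [711.6 305.7   0. ]
side bottle_orange 0.9 [138. 369.] [ 587.8 -504.     0. ]
side tape_roll 0.61 [230. 211.] [763.5  85.5  -0. ]
side pen_box 0.81 [164. 432.] [ 357.2 -485.6   -0. ]
1.65
```

View pictures.

View pics/scene0.png

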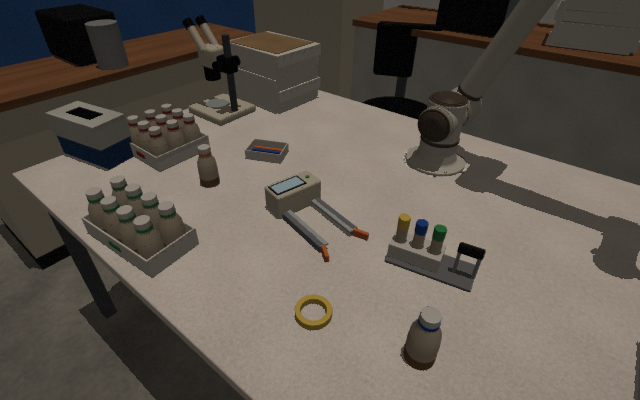

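View pics/side0.png

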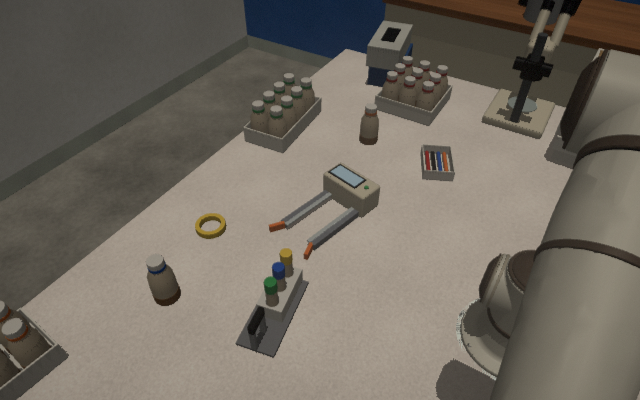

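The scene picture shows the caps in the order yellow (404,224), blue (421,227) and green (439,233). Yellow is at the leading end and the handle is at (470,250). The dock has orange guide tips at (361,235) and (325,252). The side view agrees, with caps at (286,259), (279,271) and (271,286) and guide tips at (275,227) and (307,249). I'll enlarge these areas to get accurate poses.

```bash
python3 - <<'E'
from h import *
a=cv2.imread("pics/scene0.png");b=cv2.imread("pics/side0.png")
def crop(im,r0,c0,h=100,w=133,k=6):
    # pixel centres: out px u -> c0 + (u+.5)/k -.5
    o=cv2.resize(im[r0:r0+h,c0:c0+w],None,fx=k,fy=k,interpolation=cv2.INTER_CUBIC)
    for i in range(0,w,10): cv2.putText(o,str(c0+i),(i*k,10),0,.35,(0,0,255),1); cv2.line(o,(i*k,12),(i*k,18),(0,0,255),1)
    for i in range(10,h,10): cv2.putText(o,str(r0+i),(0,i*k+4),0,.35,(0,0,255),1); cv2.line(o,(24,i*k),(30,i*k),(0,0,255),1)
    return o
cv2.imwrite("pics/dscene.png",crop(a,165,255)); cv2.imwrite("pics/dside.png",crop(b,160,260))
E
```

```text
(no output)
```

View pics/dscene.png

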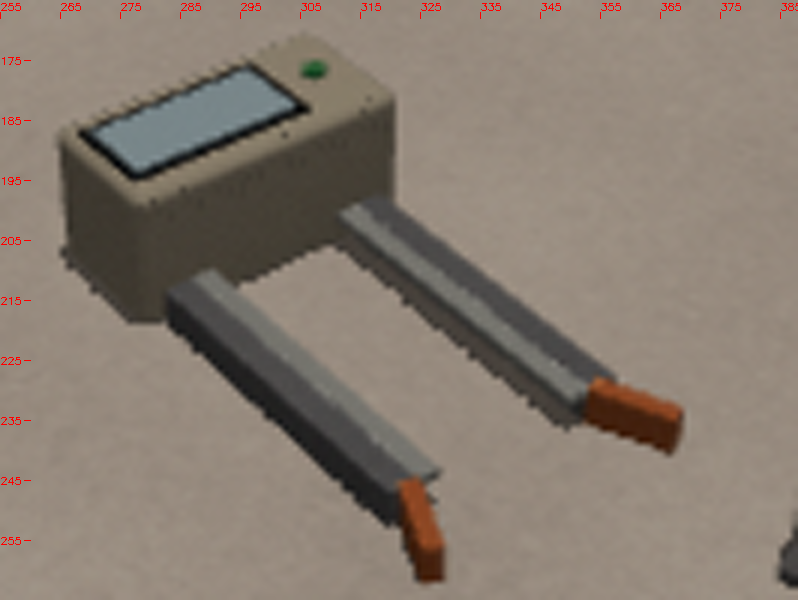

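View pics/dside.png

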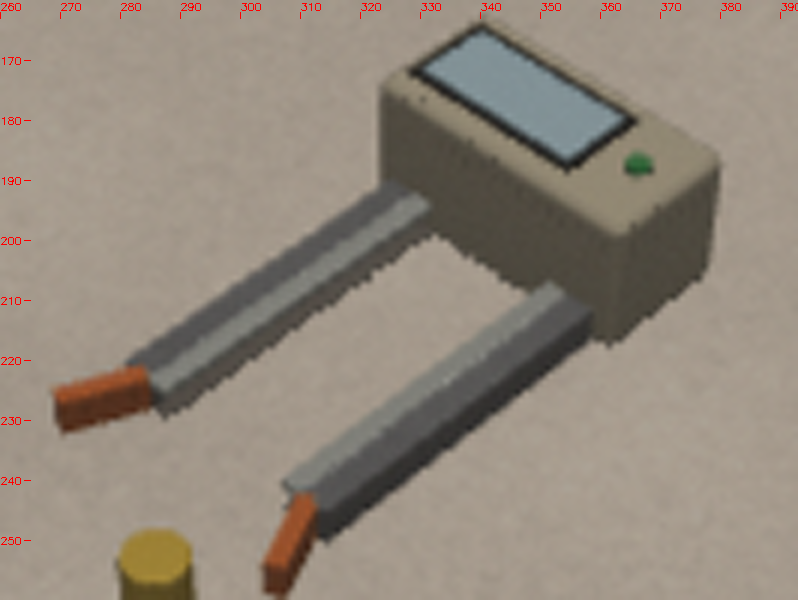

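The dock crops show the light lips clearly. The scene mouth corners are at crop pixels (441,470) and (570,408), and the side ones at (160,395) and (285,485). Next I'll fit the dock pose to these edges and triangulate the tray.

```bash
python3 - <<'E'
from h import *
from scipy.optimize import least_squares
cs={k:imaging.get_image(k) for k in("scene","side")}
off={"scene":(165,255),"side":(160,260)}
C=[("scene",(441,470),(-75,36.5,20)),("scene",(570,408),(-75,-36.5,20)),("side",(162,397),(-75,36.5,20)),("side",(284,485),(-75,-36.5,20)),
("scene",(396,93),(96,-75,75)),("scene",(143,207),(96,75,75)),("scene",(59,133),(171,75,75)),("side",(380,88),(96,75,75)),("side",(614,239),(96,-75,75)),("side",(721,155),(171,-75,75)),("side",(610,346),(96,-75,0)),
("scene",(215,268),(96,36.5,20)),("scene",(340,212),(96,-36.5,20)),("side",(430,207),(96,36.5,20)),("side",(548,285),(96,-36.5,20))]
def px(cam,p): o=off[cam]; return np.array([o[0]+(p[1]+.5)/6-.5,o[1]+(p[0]+.5)/6-.5])
def W(q,P): c,s=np.cos(q[2]),np.sin(q[2]); return np.array([q[0]+c*P[0]-s*P[1],q[1]+s*P[0]+c*P[1],P[2]])
def res(q,cams=("scene","side")): return np.concatenate([np.array(proj(cs[k],W(q,P)))-px(k,p) for k,p,P in C if k in cams])
for cams in (("scene","side"),("scene",),("side",)):
    f=least_squares(lambda q:res(q,cams),[533,-82,-1.76],loss="soft_l1"); print(cams,np.round(f.x,3))
    if len(cams)==2: print(np.round(f.fun.reshape(-1,2),1).tolist())
# tray: joint fit on network points in both cameras
T={"tray_well":(32,0,48),"tray_grip":(-85,0,82),"vial_yellow_cap":(74,0,105),"tray":(0,0,0)}
obs=[(k,n,np.array(nets.pinpoint(k,n)[0]["location"])) for k in cs for n in T]
f=least_squares(lambda q:np.concatenate([np.array(proj(cs[k],W(q,T[n])))-o for k,n,o in obs]),[475,200,-1.37],loss="soft_l1")
print("tray",f.x,np.round(f.fun.reshape(-1,2),1).tolist()); print("grip",W(f.x,(-85,0,82)))
print(read_state()["clock"])
E
```

```text
('scene', 'side') [533.226 -81.779  -1.805]
[[0.1, 0.4], [-1.0, 0.5], [-0.2, 0.4], [-0.3, -0.5], [0.4, 1.1], [-0.0, -0.5], [-0.3, -1.0], [-1.0, -1.0], [-0.3, 0.8], [0.2, 1.0], [1.8, -0.3], [0.6, -0.0], [0.7, -0.2], [0.2, 0.2], [-0.2, -0.1]]
('scene',) [533.28  -82.076  -1.812]
('side',) [532.951 -81.327  -1.797]
tray [472.69148641 201.96182355  -1.40524623] [[0.8, 2.2], [0.8, -0.1], [0.2, -0.4], [0.9, 2.1], [58.7, 70.7], [-3.6, 0.4], [-0.6, -0.7], [-2.5, 0.9]]
grip [458.68391711 285.79969091  82.        ]
2.15
```

```bash
cat >> h.py <<'E'
def W(q,P): c,s=np.cos(q[2]),np.sin(q[2]); return np.array([q[0]+c*P[0]-s*P[1],q[1]+s*P[0]+c*P[1],P[2]])
DOCK=(533.2,-81.8,-1.805)
def go(xyz,ang=None):
    """delta_pos and yaw to bring the TCP to xyz with tool x at world angle ang"""
    s=read_state(); M=R.from_quat(s["ee_rot"]).as_matrix(); a=np.arctan2(M[1,0],M[0,0])
    d=M.T@(np.array(xyz)-s["position"]); y=0 if ang is None else (a-ang+np.pi)%(2*np.pi)-np.pi
    print("delta",np.round(d,1),"yaw",round(y,3),"| pos",np.round(s["position"],1),"toolx",round(a,3),"dz",np.round(M[:,2],3),"F",np.round(s["contact_force"],1),"w",round(s["gripper_width"],1),"g",round(s["grasp_force"],1),"t",round(s["clock"],2))
E
python3 -c "
from h import *
go((458.5,286,165),-1.385)"
```

```text
delta [365.3 226.7  91.3] yaw 1.114 | pos [167.1 602.2 256.3] toolx -0.271 dz [-0. -0. -1.] F [-0.6 -0.1  1.1] w 85.6 g 0.0 t 2.15
```

>>> {"fn": "apply_moves", "kwargs": {
  "rows": [
    {"hand": 1, "delta_pos": [365, 227, 91], "yaw": 1.114},
    {"hand": 1, "delta_pos": [365, 227, 91], "yaw": 1.114},
    {"hand": 1, "delta_pos": [365, 227, 91], "yaw": 1.114},
    {"hand": 1, "delta_pos": [365, 227, 91], "yaw": 1.114},
    {"hand": 1, "delta_pos": [365, 227, 91], "yaw": 1.114},
    {"hand": 1, "delta_pos": [365, 227, 91], "yaw": 1.114},
    {"hand": 1, "delta_pos": [365, 227, 91], "yaw": 1.114},
    {"hand": 1, "delta_pos": [365, 227, 91], "yaw": 1.114},
    {"hand": 1, "delta_pos": [365, 227, 91], "yaw": 1.114},
    {"hand": 1, "delta_pos": [365, 227, 91], "yaw": 1.114},
    {"hand": 1, "delta_pos": [365, 227, 91], "yaw": 1.114},
    {"hand": 1, "delta_pos": [365, 227, 91], "yaw": 1.114}
  ]
}}

```text
clock: 3.15
position: [459.8, 282.3, 164.0]
ee_rot: [0.768, -0.641, 0.0, 0.001]
contact_force: [0.5, 1.1, -1.0]
gripper_width: 85.4
grasp_force: 0.0
```

```bash
python3 - <<'E'
from h import *
go((458.5,286,88),-1.385)
c=imaging.get_image("wrist"); cv2.imwrite("pics/w1.png",c["pixels"][...,::-1])
look(["wrist"],["tray_grip","tray_well","vial_yellow_cap"])
look(["side","scene"],["tray_grip"])
E
```

```text
delta [-4.   0.5 76. ] yaw -0.005 | pos [459.8 282.3 164. ] toolx -1.39 dz [-0.002 -0.002 -1.   ] F [ 0.5  1.1 -1. ] w 85.4 g 0.0 t 3.15
wrist tray_grip 0.83 [219. 331.] [452.2 287.1  82. ]
side tray_grip 0.84 [322. 256.] [453.5 286.4  82. ]
scene tray_grip 0.75 [251. 468.] [459.5 278.6  82. ]
```

View pics/w1.png

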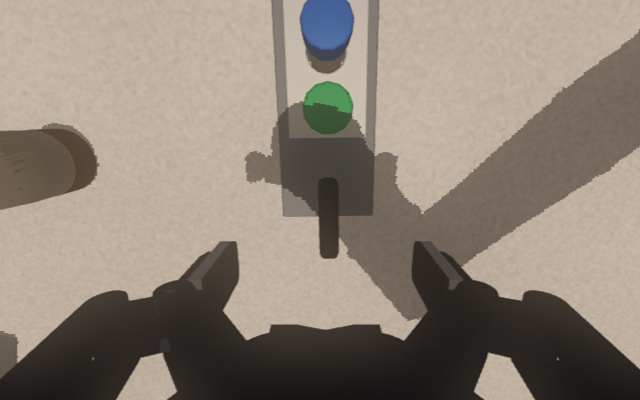

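The wrist view shows the handle bar at about (329,217), between the open fingers and parallel to the tool x axis. Green and blue are farther ahead. I'll descend and pinch the bar.

```bash
python3 -c "
from h import *
go((454.5,286.5,88),-1.39)"
```

```text
delta [-0.4  3.2 77.6] yaw 0.007 | pos [457.7 286.7 165.6] toolx -1.383 dz [ 0.  0. -1.] F [ 0.  -0.2  0.2] w 85.5 g 0.0 t 3.6
```

>>> {"fn": "apply_moves", "kwargs": {
  "rows": [
    {"hand": 1, "delta_pos": [0, 3, 40], "yaw": 0.007},
    {"hand": 1, "delta_pos": [0, 3, 77], "yaw": 0.007},
    {"hand": 1, "delta_pos": [0, 3, 77], "yaw": 0.007},
    {"hand": 0, "delta_pos": [0, 3, 77], "yaw": 0.007},
    {"hand": -1, "delta_pos": [0, 3, 77], "yaw": 0.007},
    {"hand": -1, "delta_pos": [0, 3, 77], "yaw": 0.007},
    {"hand": -1, "delta_pos": [0, 3, 77], "yaw": 0.007},
    {"hand": -1, "delta_pos": [0, 3, 77], "yaw": 0.007},
    {"hand": -1, "delta_pos": [0, 3, 77], "yaw": 0.007},
    {"hand": -1, "delta_pos": [0, 3, 77], "yaw": 0.007},
    {"hand": -1, "delta_pos": [0, 3, 77], "yaw": 0.007},
    {"hand": -1, "delta_pos": [0, 3, 77], "yaw": 0.007}
  ]
}}

```text
clock: 4.6
position: [456.2, 286.0, 89.8]
ee_rot: [0.768, -0.641, 0.0, -0.001]
contact_force: [0.1, -0.0, 7.0]
gripper_width: 13.3
grasp_force: 59.6
```

```bash
python3 - <<'E'
from h import *
p=W(DOCK,(-85-75-111-12-30+25,0,88)); print(p)
look(["side","scene"],["tray_grip","tray_well"])
# tray origin presently; pre-entry: leading edge 20 mm before guide tips
pre=W(DOCK,(-131-95-85,0,88)); print("pre",pre); go(pre,DOCK[2])
E
```

```text
[600.03572009 198.3374422   88.        ]
side tray_grip 0.19 [228. 212.] [702.1 133.5  82. ]
scene tray_grip 0.69 [248. 472.] [445.  282.4  82. ]
scene tray_well 0.91 [246. 416.] [485.5 168.9  48. ]
pre [605.37329496 220.70952959  88.        ]
delta [  91.  -135.1    2. ] yaw 0.414 | pos [456.2 286.   89.8] toolx -1.391 dz [ 0.003  0.002 -1.   ] F [0.8 0.7 6.4] w 12.8 g 59.6 t 4.9
```

>>> {"fn": "apply_moves", "kwargs": {
  "rows": [
    {"hand": -1, "delta_pos": [6, -9, -1.5], "yaw": 0.03},
    {"hand": -1, "delta_pos": [16, -24, -1.5], "yaw": 0.08},
    {"hand": -1, "delta_pos": [28, -42, -1.5], "yaw": 0.13},
    {"hand": -1, "delta_pos": [40, -60, -1.5], "yaw": 0.18},
    {"hand": -1, "delta_pos": [52, -78, -1.5], "yaw": 0.24},
    {"hand": -1, "delta_pos": [64, -96, -1.5], "yaw": 0.3},
    {"hand": -1, "delta_pos": [76, -113, -1.5], "yaw": 0.35},
    {"hand": -1, "delta_pos": [85, -127, -1.5], "yaw": 0.39},
    {"hand": -1, "delta_pos": [91, -135, -1.5], "yaw": 0.414},
    {"hand": -1, "delta_pos": [91, -135, -1.5], "yaw": 0.414},
    {"hand": -1, "delta_pos": [91, -135, -1.5], "yaw": 0.414}
  ]
}}

```text
clock: 5.82
position: [605.2, 219.2, 89.8]
ee_rot: [-0.619, 0.785, -0.001, 0.001]
contact_force: [3.9, -1.5, 0.8]
gripper_width: 13.0
grasp_force: 59.0
```

```bash
python3 - <<'E'
from h import *
ims=[]
for k in ("scene","side"):
    c=imaging.get_image(k); im=np.ascontiguousarray(c["pixels"][...,::-1])
    for q,col in ((DOCK,(0,255,0)),):
        for x in (-311-25,-131,-75,96):
            for y in (-45,45):
                r,cc=proj(c,W(q,(x,y,8 if x<-80 else 0))); cv2.circle(im,(int(round(cc)),int(round(r))),1,col,-1)
    r,cc=proj(c,W(DOCK,(-200,0,40))); r,cc=int(r),int(cc); r=min(max(r,100),300); cc=min(max(cc,120),520)
    ims.append(cv2.resize(im[r-100:r+100,cc-120:cc+120],(400,333)))
cv2.imwrite("pics/a1.png",np.hstack(ims)); go(W(DOCK,(-311,0,88)),DOCK[2])
go(W(DOCK,(-170,0,88)),DOCK[2])
E
```

```text
delta [-1.3 -0.5  1.9] yaw 0.001 | pos [604.6 219.6  89.9] toolx -1.804 dz [ 0.001 -0.    -1.   ] F [ 2.9 -2.4 -0.4] w 13.2 g 59.0 t 5.92
delta [139.7  -0.4   1.9] yaw 0.001 | pos [604.6 219.6  89.9] toolx -1.804 dz [ 0.001 -0.    -1.   ] F [ 2.9 -2.4 -0.4] w 13.2 g 59.0 t 5.92
```

View pics/a1.png

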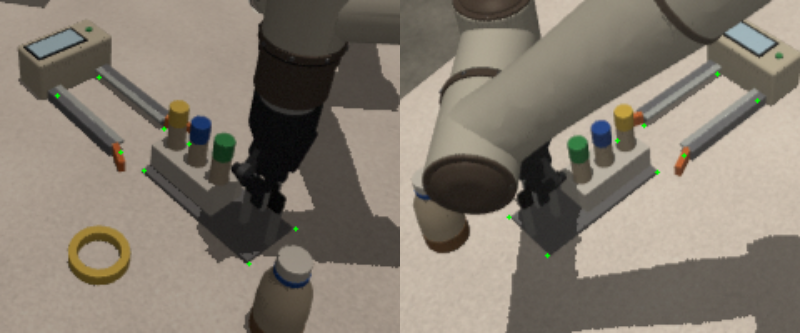

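The green predicted tray corners match the tray in both views: leading corners at (145,170) and (657,172), trailing corners at (248,263) and (547,255). The tray is lined up with the slot, so I'll slide it in.

>>> {"fn": "apply_moves", "kwargs": {
  "rows": [
    {"hand": -1, "delta_pos": [8, -0.5, 0], "yaw": 0.001},
    {"hand": -1, "delta_pos": [20, -0.5, 0], "yaw": 0.001},
    {"hand": -1, "delta_pos": [32, -0.5, 0], "yaw": 0.001},
    {"hand": -1, "delta_pos": [44, -0.5, 0], "yaw": 0.001},
    {"hand": -1, "delta_pos": [56, -0.5, 0], "yaw": 0.001},
    {"hand": -1, "delta_pos": [66, -0.5, 0], "yaw": 0.001},
    {"hand": -1, "delta_pos": [76, -0.5, 0], "yaw": 0.001},
    {"hand": -1, "delta_pos": [84, -0.5, 0], "yaw": 0.001},
    {"hand": -1, "delta_pos": [92, -0.5, 0], "yaw": 0.001},
    {"hand": -1, "delta_pos": [100, -0.5, 0], "yaw": 0.001},
    {"hand": -1, "delta_pos": [100, -0.5, 0], "yaw": 0.001}
  ]
}}

```text
clock: 6.83
position: [580.7, 120.3, 89.8]
ee_rot: [-0.619, 0.786, -0.0, -0.001]
contact_force: [0.9, -2.4, 0.1]
gripper_width: 13.2
grasp_force: 58.9
```

```bash
python3 -c "
from h import *
go(W(DOCK,(-85,0,88)),DOCK[2]); print(R.from_quat(read_state()['ee_rot']).as_matrix().T@read_state()['contact_force'])"
```

```text
delta [122.6  -1.    2.1] yaw -0.003 | pos [580.7 120.3  89.8] toolx -1.808 dz [-0.002 -0.002 -1.   ] F [ 0.9 -2.4  0.1] w 13.2 g 58.9 t 6.83
[ 2.10967812 -1.46912811 -0.12995854]
```

>>> {"fn": "apply_moves", "kwargs": {
  "rows": [
    {"hand": -1, "delta_pos": [8, 0, 0], "yaw": 0},
    {"hand": -1, "delta_pos": [19, 0, 0], "yaw": 0},
    {"hand": -1, "delta_pos": [30, 0, 0], "yaw": 0},
    {"hand": -1, "delta_pos": [41, 0, 0], "yaw": 0},
    {"hand": -1, "delta_pos": [52, 0, 0], "yaw": 0},
    {"hand": -1, "delta_pos": [63, 0, 0], "yaw": 0},
    {"hand": -1, "delta_pos": [74, 0, 0], "yaw": 0},
    {"hand": -1, "delta_pos": [84, 0, 0], "yaw": 0},
    {"hand": -1, "delta_pos": [94, 0, 0], "yaw": 0},
    {"hand": -1, "delta_pos": [102, 0, 0], "yaw": 0},
    {"hand": -1, "delta_pos": [108, 0, 0], "yaw": 0},
    {"hand": -1, "delta_pos": [111, 0, 0], "yaw": 0}
  ]
}}

```text
clock: 7.83
position: [555.1, 13.5, 89.8]
ee_rot: [-0.619, 0.786, 0.0, -0.0]
contact_force: [0.9, 3.5, -0.4]
gripper_width: 13.6
grasp_force: 58.8
```

```bash
python3 -c "
from h import *
go(W(DOCK,(-85,0,88)),DOCK[2]); print(R.from_quat(read_state()['ee_rot']).as_matrix().T@read_state()['contact_force'])"
```

```text
delta [12.8 -0.8  1.8] yaw -0.003 | pos [555.1  13.5  89.8] toolx -1.808 dz [-0. -0. -1.] F [ 0.9  3.5 -0.4] w 13.6 g 58.8 t 7.83
[-3.60958801 -0.08978977  0.37018175]
```

>>> {"fn": "apply_moves", "kwargs": {
  "rows": [
    {"hand": -1, "delta_pos": [3, 0, 0], "yaw": 0},
    {"hand": -1, "delta_pos": [5, 0, 0], "yaw": 0},
    {"hand": -1, "delta_pos": [7, 0, 0], "yaw": 0},
    {"hand": -1, "delta_pos": [9, 0, 0], "yaw": 0},
    {"hand": -1, "delta_pos": [11, 0, 0], "yaw": 0},
    {"hand": -1, "delta_pos": [12, 0, 0], "yaw": 0},
    {"hand": -1, "delta_pos": [12, 0, 0], "yaw": 0}
  ]
}}

```text
clock: 8.42
position: [552.6, 2.6, 89.8]
ee_rot: [-0.619, 0.785, -0.0, -0.0]
contact_force: [1.4, 2.4, -0.4]
gripper_width: 13.3
grasp_force: 58.7
```

```bash
python3 -c "
from h import *
go(W(DOCK,(-85,0,88)),DOCK[2]); print(R.from_quat(read_state()['ee_rot']).as_matrix().T@read_state()['contact_force'])"
```

```text
delta [ 1.6 -0.7  1.8] yaw -0.002 | pos [552.6   2.6  89.8] toolx -1.807 dz [-0. -0. -1.] F [ 1.4  2.4 -0.4] w 13.3 g 58.7 t 8.42
[-2.66155722 -0.80143921  0.4427131 ]
```

>>> {"fn": "apply_moves", "kwargs": {
  "rows": [
    {"hand": -1, "delta_pos": [1, 0, 0], "yaw": 0},
    {"hand": -1, "delta_pos": [2, 0, 0], "yaw": 0},
    {"hand": -1, "delta_pos": [3, 0, 0], "yaw": 0},
    {"hand": -1, "delta_pos": [4, 0, 0], "yaw": 0},
    {"hand": -1, "delta_pos": [4, 0, 0], "yaw": 0}
  ]
}}

```text
clock: 8.83
position: [553.0, 0.1, 90.3]
ee_rot: [-0.619, 0.786, -0.0, 0.002]
contact_force: [1.7, 6.8, -0.7]
gripper_width: 13.3
grasp_force: 58.8
```

```bash
python3 -c "
from h import *
go(W(DOCK,(-85,0,88)),DOCK[2]); print(R.from_quat(read_state()['ee_rot']).as_matrix().T@read_state()['contact_force'])"
```

```text
delta [-0.7  0.3  2.3] yaw -0.003 | pos [5.53e+02 1.00e-01 9.03e+01] toolx -1.808 dz [ 0.004  0.002 -1.   ] F [ 1.7  6.8 -0.7] w 13.3 g 58.8 t 8.83
[-7.01217597e+00 -1.90148365e-03  6.90074976e-01]
```

>>> {"fn": "apply_moves", "kwargs": {
  "rows": [
    {"hand": -1, "delta_pos": [1, 0, 0], "yaw": 0},
    {"hand": -1, "delta_pos": [2, 0, 0], "yaw": 0},
    {"hand": -1, "delta_pos": [3, 0, 0], "yaw": 0},
    {"hand": -1, "delta_pos": [4, 0, 0], "yaw": 0}
  ]
}}

```text
clock: 9.17
position: [553.5, -0.7, 91.4]
ee_rot: [-0.618, 0.786, 0.0, 0.005]
contact_force: [0.0, 23.8, 6.6]
gripper_width: 13.0
grasp_force: 59.7
```

```bash
python3 - <<'E'
from h import *
go(W(DOCK,(-85,0,88)),DOCK[2]); print(R.from_quat(read_state()['ee_rot']).as_matrix().T@read_state()['contact_force'])
ims=[]
for k in ("scene","side"):
    c=imaging.get_image(k); im=np.ascontiguousarray(c["pixels"][...,::-1])
    r,cc=proj(c,W(DOCK,(20,0,40))); r,cc=int(r),int(cc)
    ims.append(cv2.resize(im[r-60:r+60,cc-60:cc+60],(400,400),interpolation=cv2.INTER_CUBIC))
cv2.imwrite("pics/d2.png",np.hstack(ims))
look(["side","scene"],["vial_yellow_cap","tray_well"])
print(W(DOCK,(74,0,105)),W(DOCK,(32,0,48)))
E
```

```text
delta [-1.4  1.   3.4] yaw -0.003 | pos [553.5  -0.7  91.4] toolx -1.808 dz [ 0.008  0.006 -1.   ] F [ 0.  23.8  6.6] w 13.0 g 59.7 t 9.17
[-23.21891889   5.55369536  -6.43901193]
side vial_yellow_cap 0.79 [178. 338.] [ 517.6 -166.3  105. ]
side tray_well 0.69 [212. 326.] [508.7 -90.5  48. ]
scene vial_yellow_cap 0.77 [186. 305.] [ 521.8 -150.   105. ]
scene tray_well 0.91 [206. 313.] [ 518.9 -122.5   48. ]
[ 516.02693303 -153.77975945  105.        ] [ 525.77380888 -112.92638247   48.        ]
```

View pics/d2.png

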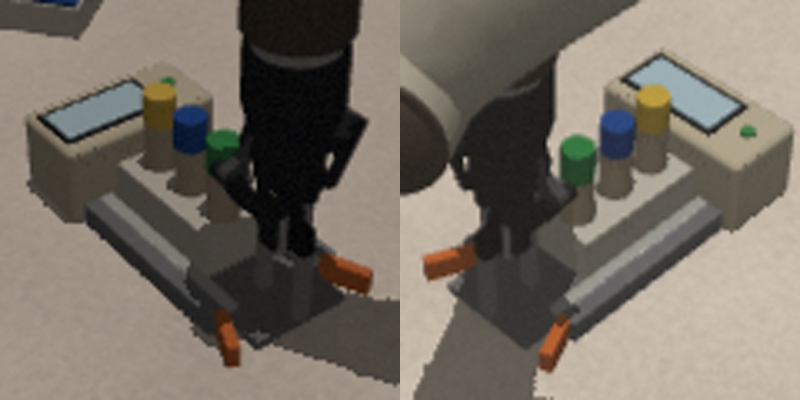

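Both views show the tray between the rails with its block against the cream housing. At 23 N of push it no longer moves, so it is home. I'll relax the push, open, and rise.

>>> {"fn": "apply_moves", "kwargs": {
  "rows": [
    {"hand": -1, "delta_pos": [-3, 0, 0], "yaw": 0},
    {"hand": -1, "delta_pos": [-4, 0, 0], "yaw": 0},
    {"hand": 1, "delta_pos": [-4, 0, 0], "yaw": 0},
    {"hand": 1, "delta_pos": [-4, 0, 0], "yaw": 0},
    {"hand": 1, "delta_pos": [-4, 0, 0], "yaw": 0},
    {"hand": 1, "delta_pos": [-4, 0, 0], "yaw": 0},
    {"hand": 1, "delta_pos": [-4, 0, 0], "yaw": 0},
    {"hand": 1, "delta_pos": [-4, 0, -30], "yaw": 0},
    {"hand": 1, "delta_pos": [-4, 0, -70], "yaw": 0},
    {"hand": 1, "delta_pos": [-4, 0, -110], "yaw": 0},
    {"hand": 1, "delta_pos": [-4, 0, -110], "yaw": 0}
  ]
}}

```text
clock: 10.48
position: [556.2, -1.0, 208.5]
ee_rot: [-0.62, 0.785, -0.005, 0.007]
contact_force: [0.3, -0.7, 0.8]
gripper_width: 85.5
grasp_force: 0.0
```

```bash
python3 - <<'E'
from h import *
go(W(DOCK,(40,0,190)),DOCK[2])
E
```

```text
delta [124.    3.9  17.8] yaw -0.0 | pos [556.2  -1.  208.5] toolx -1.805 dz [ 0.016  0.001 -1.   ] F [ 0.3 -0.7  0.8] w 85.5 g 0.0 t 10.48
```

>>> {"fn": "apply_moves", "kwargs": {
  "rows": [
    {"hand": 1, "delta_pos": [35, 2, 0], "yaw": 0},
    {"hand": 1, "delta_pos": [75, 4, 0], "yaw": 0},
    {"hand": 1, "delta_pos": [105, 4, 0], "yaw": 0},
    {"hand": 1, "delta_pos": [122, 4, 0], "yaw": 0},
    {"hand": 1, "delta_pos": [122, 4, 0], "yaw": 0},
    {"hand": 1, "delta_pos": [122, 4, 0], "yaw": 0}
  ]
}}

```text
clock: 10.98
position: [518.9, -119.7, 199.7]
ee_rot: [-0.618, 0.786, 0.0, -0.0]
contact_force: [-0.8, -0.1, 0.1]
gripper_width: 85.8
grasp_force: 0.0
```

```bash
python3 - <<'E'
from h import *
go(W(DOCK,(74,0,111)),DOCK[2])
c=imaging.get_image("wrist"); im=np.ascontiguousarray(c["pixels"][...,::-1])
for x in (74,32):
    for z in (119,):
        t=np.linspace(0,6.28,40); P=[proj(c,W(DOCK,(x+14*np.cos(a),14*np.sin(a),z))) for a in t]
        cv2.polylines(im,[np.array([[q[1],q[0]] for q in P],np.int32)],True,(0,0,255),1)
cv2.imwrite("pics/w2.png",im)
# centroid of the yellow cap's flat top: bright yellow blob
print(nets.pinpoint("wrist","vial_yellow_cap")[:1])
look(["wrist","side","scene"],["vial_yellow_cap"])
E
```

```text
delta [33.8 -5.2 88.7] yaw -0.004 | pos [ 518.9 -119.7  199.7] toolx -1.809 dz [-0. -0. -1.] F [-0.8 -0.1  0.1] w 85.8 g 0.0 t 10.98
[{'location': [162.6, 317.6], 'score': 0.89}]
wrist vial_yellow_cap 0.8 [161. 319.] [ 513.6 -154.9  105. ]
side vial_yellow_cap 0.75 [183. 337.] [ 511.9 -149.   105. ]
scene vial_yellow_cap 0.67 [185. 308.] [ 514.6 -146.5  105. ]
```

View pics/w2.png

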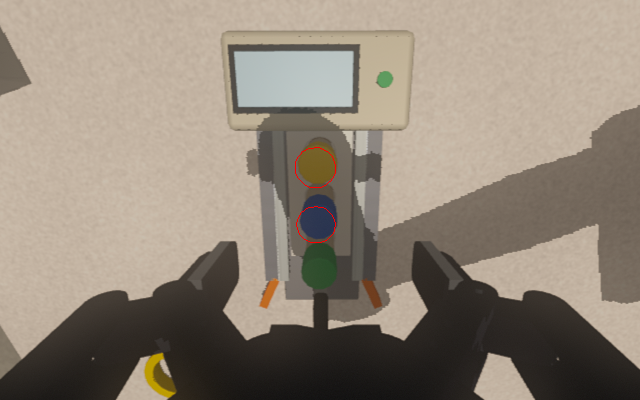

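The wrist view shows the tray home against the housing. The predicted cap circles fall on the yellow cap at (316,165) and the blue one at (317,220). I'll descend on yellow, close, and draw it up.

>>> {"fn": "apply_moves", "kwargs": {
  "rows": [
    {"hand": 1, "delta_pos": [20, -5, 0], "yaw": -0.004},
    {"hand": 1, "delta_pos": [35, -5, 5], "yaw": -0.004},
    {"hand": 1, "delta_pos": [35, -5, 35], "yaw": -0.004},
    {"hand": 1, "delta_pos": [35, -5, 65], "yaw": -0.004},
    {"hand": 1, "delta_pos": [35, -5, 89], "yaw": -0.004},
    {"hand": 1, "delta_pos": [35, -5, 89], "yaw": -0.004}
  ]
}}

```text
clock: 11.88
position: [512.6, -153.5, 106.1]
ee_rot: [-0.62, 0.785, 0.004, -0.004]
contact_force: [-0.6, -0.2, 0.1]
gripper_width: 85.5
grasp_force: 0.0
```

```bash
python3 - <<'E'
from h import *
go(W(DOCK,(75,0,111)),DOCK[2])
E
```

```text
delta [ 0.5 -3.3 -4.9] yaw 0.001 | pos [ 512.6 -153.5  106.1] toolx -1.804 dz [-0.01   0.001 -1.   ] F [-0.6 -0.2  0.1] w 85.5 g 0.0 t 11.88
```

>>> {"fn": "apply_moves", "kwargs": {
  "rows": [
    {"hand": 1, "delta_pos": [0, 0, 0], "yaw": 0},
    {"hand": 1, "delta_pos": [0, 0, 0], "yaw": 0},
    {"hand": 1, "delta_pos": [0, 0, 0], "yaw": 0}
  ]
}}

```text
clock: 12.13
position: [517.4, -153.9, 112.7]
ee_rot: [-0.621, 0.784, -0.001, 0.001]
contact_force: [0.6, 0.7, -0.6]
gripper_width: 85.2
grasp_force: 0.0
```

```bash
python3 - <<'E'
from h import *
go(W(DOCK,(75,0,111)),DOCK[2])
E
```

```text
delta [1.2 1.4 1.7] yaw 0.003 | pos [ 517.4 -153.9  112.7] toolx -1.802 dz [ 0.004 -0.    -1.   ] F [ 0.6  0.7 -0.6] w 85.2 g 0.0 t 12.13
```

>>> {"fn": "apply_moves", "kwargs": {
  "rows": [
    {"hand": 0.2, "delta_pos": [0.5, 0.5, 1], "yaw": 0},
    {"hand": 0.0, "delta_pos": [0.5, 0.5, 1], "yaw": 0},
    {"hand": -0.2, "delta_pos": [0.5, 0.5, 1], "yaw": 0},
    {"hand": -1, "delta_pos": [0.5, 0.5, 1], "yaw": 0},
    {"hand": -1, "delta_pos": [0.5, 0.5, 1], "yaw": 0},
    {"hand": -1, "delta_pos": [0.5, 0.5, 1], "yaw": 0},
    {"hand": -1, "delta_pos": [0.5, 0.5, 1], "yaw": 0},
    {"hand": -1, "delta_pos": [0.5, 0.5, 1], "yaw": 0}
  ]
}}

```text
clock: 12.8
position: [515.8, -154.4, 110.3]
ee_rot: [-0.621, 0.784, -0.0, 0.0]
contact_force: [-0.6, 0.1, 3.9]
gripper_width: 26.5
grasp_force: 58.8
```

```bash
python3 - <<'E'
from h import *
go(W(DOCK,(75,0,111)),DOCK[2])
E
```

```text
delta [ 0.3 -0.1 -0.7] yaw 0.002 | pos [ 515.8 -154.4  110.3] toolx -1.803 dz [ 0.001 -0.    -1.   ] F [-0.6  0.1  3.9] w 26.5 g 58.8 t 12.8
```

>>> {"fn": "apply_moves", "kwargs": {
  "rows": [
    {"hand": -1, "delta_pos": [0, 0, -5], "yaw": 0},
    {"hand": -1, "delta_pos": [0, 0, -15], "yaw": 0},
    {"hand": -1, "delta_pos": [0, 0, -27], "yaw": 0},
    {"hand": -1, "delta_pos": [0, 0, -40], "yaw": 0},
    {"hand": -1, "delta_pos": [0, 0, -55], "yaw": 0},
    {"hand": -1, "delta_pos": [0, 0, -70], "yaw": 0},
    {"hand": -1, "delta_pos": [0, 0, -88], "yaw": 0},
    {"hand": -1, "delta_pos": [0, 0, -106], "yaw": 0},
    {"hand": -1, "delta_pos": [0, 0, -122], "yaw": 0},
    {"hand": -1, "delta_pos": [0, 0, -133], "yaw": 0},
    {"hand": -1, "delta_pos": [0, 0, -140], "yaw": 0},
    {"hand": -1, "delta_pos": [0, 0, -140], "yaw": 0}
  ]
}}

```text
clock: 13.8
position: [515.9, -154.4, 251.8]
ee_rot: [-0.621, 0.784, -0.001, 0.001]
contact_force: [-0.1, -0.1, -0.7]
gripper_width: 26.8
grasp_force: 59.1
```

```bash
python3 - <<'E'
from h import *
go(W(DOCK,(205,0,251)),DOCK[2])
ims=[]
for k in ("scene","side"):
    c=imaging.get_image(k); im=np.ascontiguousarray(c["pixels"][...,::-1])
    r,cc=proj(c,W(DOCK,(90,0,120))); r,cc=int(r),int(cc)
    ims.append(cv2.resize(im[r-70:r+70,cc-70:cc+70],(400,400),interpolation=cv2.INTER_CUBIC))
cv2.imwrite("pics/v1.png",np.hstack(ims))
E
```

```text
delta [130.4   0.4   0.7] yaw 0.002 | pos [ 515.9 -154.4  251.8] toolx -1.803 dz [ 0.003 -0.    -1.   ] F [-0.1 -0.1 -0.7] w 26.8 g 59.1 t 13.8
```

View pics/v1.png

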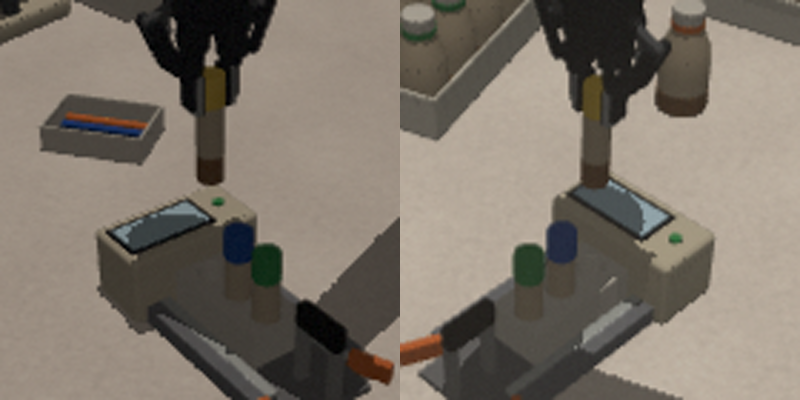

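The vial is drawn out, vertical, with its base about 30 mm above the other caps, which still stand. The moves can't tilt the tool. I'll rest the vial's lower side against the far top edge of the fixed housing and pivot it in the pads about tool y, then raise it again.

>>> {"fn": "apply_moves", "kwargs": {
  "rows": [
    {"hand": -1, "delta_pos": [10, 0, 0], "yaw": 0},
    {"hand": -1, "delta_pos": [30, 0, 0], "yaw": 0},
    {"hand": -1, "delta_pos": [55, 0, 0], "yaw": 0},
    {"hand": -1, "delta_pos": [80, 0, 0], "yaw": 0},
    {"hand": -1, "delta_pos": [105, 0, 0], "yaw": 0},
    {"hand": -1, "delta_pos": [122, 0, 0], "yaw": 0},
    {"hand": -1, "delta_pos": [130, 0, 0], "yaw": 0},
    {"hand": -1, "delta_pos": [130, 0, 0], "yaw": 0}
  ]
}}

```text
clock: 14.57
position: [484.5, -282.4, 248.7]
ee_rot: [-0.619, 0.785, 0.001, -0.001]
contact_force: [-0.2, -0.2, -0.3]
gripper_width: 26.4
grasp_force: 59.1
```

```bash
python3 - <<'E'
from h import *
go(W(DOCK,(205,0,144)),DOCK[2])
E
```

```text
delta [ -1.4  -1.  104.7] yaw -0.001 | pos [ 484.5 -282.4  248.7] toolx -1.806 dz [-0.002  0.001 -1.   ] F [-0.2 -0.2 -0.3] w 26.4 g 59.1 t 14.57
```

>>> {"fn": "apply_moves", "kwargs": {
  "rows": [
    {"hand": -1, "delta_pos": [0, 0, 15], "yaw": 0},
    {"hand": -1, "delta_pos": [0, 0, 40], "yaw": 0},
    {"hand": -1, "delta_pos": [0, 0, 70], "yaw": 0},
    {"hand": -1, "delta_pos": [0, 0, 95], "yaw": 0},
    {"hand": -1, "delta_pos": [0, 0, 106], "yaw": 0},
    {"hand": -1, "delta_pos": [0, 0, 106], "yaw": 0},
    {"hand": -1, "delta_pos": [-10, 0, 106], "yaw": 0},
    {"hand": -1, "delta_pos": [-17, 0, 106], "yaw": 0},
    {"hand": -1, "delta_pos": [-22, 0, 106], "yaw": 0},
    {"hand": -1, "delta_pos": [-27, 0, 106], "yaw": 0},
    {"hand": -1, "delta_pos": [-32, 0, 106], "yaw": 0}
  ]
}}

```text
clock: 15.48
position: [493.7, -250.6, 146.0]
ee_rot: [-0.621, 0.784, -0.002, -0.0]
contact_force: [-2.8, -8.5, 0.7]
gripper_width: 26.9
grasp_force: 59.7
```

```bash
python3 - <<'E'
from h import *
go(W(DOCK,(126.5,0,144)),DOCK[2]); s=read_state()
print(R.from_quat(s['ee_rot']).as_matrix().T@s['contact_force'],R.from_quat(s['ee_rot']).as_matrix().T@s['wrist_torque'])
E
```

```text
delta [-46.9   0.6   1.9] yaw 0.004 | pos [ 493.7 -250.6  146. ] toolx -1.801 dz [ 0.002 -0.004 -1.   ] F [-2.8 -8.5  0.7] w 26.9 g 59.7 t 15.48
[ 8.94873318  0.7720571  -0.70736288] [ 0.01257781  3.10990913 -0.03900931]
```

A steady 9 N shows it is pivoting and not jamming, so I'll continue.

>>> {"fn": "apply_moves", "kwargs": {
  "rows": [
    {"hand": -1, "delta_pos": [-5, 0, 0], "yaw": 0},
    {"hand": -1, "delta_pos": [-10, 0, 0], "yaw": 0},
    {"hand": -1, "delta_pos": [-15, 0, 0], "yaw": 0},
    {"hand": -1, "delta_pos": [-20, 0, 0], "yaw": 0},
    {"hand": -1, "delta_pos": [-25, 0, 0], "yaw": 0},
    {"hand": -1, "delta_pos": [-30, 0, 0], "yaw": 0},
    {"hand": -1, "delta_pos": [-34, 0, 0], "yaw": 0},
    {"hand": -1, "delta_pos": [-38, 0, 0], "yaw": 0},
    {"hand": -1, "delta_pos": [-41, 0, 0], "yaw": 0},
    {"hand": -1, "delta_pos": [-41, 0, 0], "yaw": 0}
  ]
}}

```text
clock: 16.32
position: [502.6, -210.0, 145.7]
ee_rot: [-0.621, 0.784, -0.001, -0.0]
contact_force: [-1.8, -2.6, 4.2]
gripper_width: 26.8
grasp_force: 59.2
```

```bash
cat > tilt.py <<'E'
from h import *
# vial lean: network origin + cap point, triangulated from scene and side
c={k:imaging.get_image(k) for k in("scene","side")}
def tri(n):
    A=np.zeros((3,3));b=np.zeros(3);d0=[]
    for k in c:
        r=nets.pinpoint(k,n)
        if not r: print(k,n,"missed"); continue
        o,d=ray(c[k],r[0]["location"]); d/=np.linalg.norm(d); P=np.eye(3)-np.outer(d,d); A+=P;b+=P@o;d0.append((round(r[0]["score"],2),np.round(r[0]["location"]).tolist()))
    print(n,d0); return np.linalg.solve(A,b)
a,b=tri("vial_yellow"),tri("vial_yellow_cap"); v=b-a
print(np.round(a),np.round(b),"len",np.linalg.norm(v),"lean deg",np.degrees(np.arccos(v[2]/np.linalg.norm(v))))
E
python3 - <<'E'
from h import *
go(W(DOCK,(126.5,0,144)),DOCK[2]); s=read_state()
print(R.from_quat(s['ee_rot']).as_matrix().T@s['contact_force'])
import tilt
E
```

```text
delta [-5.3 -0.   1.7] yaw 0.004 | pos [ 502.6 -210.   145.7] toolx -1.801 dz [ 0.001 -0.002 -1.   ] F [-1.8 -2.6  4.2] w 26.8 g 59.2 t 16.32
[ 2.98543403  1.12534599 -4.23424377]
vial_yellow [(0.43, [178.0, 276.0]), (0.6, [139.0, 368.0])]
vial_yellow_cap [(0.73, [163.0, 293.0]), (0.45, [158.0, 356.0])]
[ 513. -291.  111.] [ 496. -217.  143.] len 82.79214183648216 lean deg 66.88155865955511
```

>>> {"fn": "apply_moves", "kwargs": {
  "rows": [
    {"hand": -1, "delta_pos": [-3, 0, 0], "yaw": 0},
    {"hand": -1, "delta_pos": [-5, 0, 0], "yaw": 0},
    {"hand": -1, "delta_pos": [-6, 0, 0], "yaw": 0},
    {"hand": -1, "delta_pos": [-6, 0, 0], "yaw": 0},
    {"hand": -1, "delta_pos": [-6, 0, -8], "yaw": 0},
    {"hand": -1, "delta_pos": [-6, 0, -25], "yaw": 0},
    {"hand": -1, "delta_pos": [-6, 0, -50], "yaw": 0},
    {"hand": -1, "delta_pos": [-6, 0, -75], "yaw": 0},
    {"hand": -1, "delta_pos": [-6, 0, -97], "yaw": 0},
    {"hand": -1, "delta_pos": [-6, 0, -108], "yaw": 0},
    {"hand": -1, "delta_pos": [-6, 0, -112], "yaw": 0},
    {"hand": -1, "delta_pos": [-6, 0, -112], "yaw": 0}
  ]
}}

```text
clock: 17.62
position: [504.3, -203.2, 256.9]
ee_rot: [-0.621, 0.784, -0.001, 0.002]
contact_force: [0.1, 0.3, -1.0]
gripper_width: 26.1
grasp_force: 59.2
```

```bash
python3 - <<'E'
from h import *
import tilt
go(W(DOCK,(126.5,0,255)),DOCK[2]); s=read_state()
M=R.from_quat(s['ee_rot']).as_matrix(); G=s["position"]+6*M[:,2]
ims=[]
for k in ("scene","side"):
    c=tilt.c[k]; im=np.ascontiguousarray(c["pixels"][...,::-1]); K=5
    r,cc=[int(q) for q in proj(c,G-[0,0,50])]; r=max(r,50)
    o=cv2.resize(im[r-50:r+50,cc-40:cc+40],None,fx=K,fy=K,interpolation=cv2.INTER_CUBIC)
    for th,col in ((40,(255,0,0)),(45,(0,255,0)),(50,(0,0,255))):
        t=np.radians(th); e=G+93*(np.sin(t)*M[:,0]+[0,0,-np.cos(t)])
        p=[tuple(int(((q-w)+.5)*K) for q,w in zip(proj(c,X)[::-1],(cc-40,r-50))) for X in (G,e)]
        cv2.line(o,p[0],p[1],col,1)
    ims.append(o)
cv2.imwrite("pics/f1.png",np.hstack(ims))
E
```

```text
vial_yellow [(0.53, [221.0, 313.0]), (0.74, [220.0, 318.0])]
vial_yellow_cap [(0.6, [123.0, 293.0]), (0.65, [123.0, 356.0])]
[ 536. -102.    5.] [ 498. -210.  261.] len 279.69258471337434 lean deg 23.994958469165866
delta [ 0.9 -0.8 -0.3] yaw 0.002 | pos [ 503.3 -203.7  254.7] toolx -1.803 dz [-0.002  0.001 -1.   ] F [-0.6 -0.3 -0.4] w 26.6 g 59.2 t 17.92
```

View pics/f1.png

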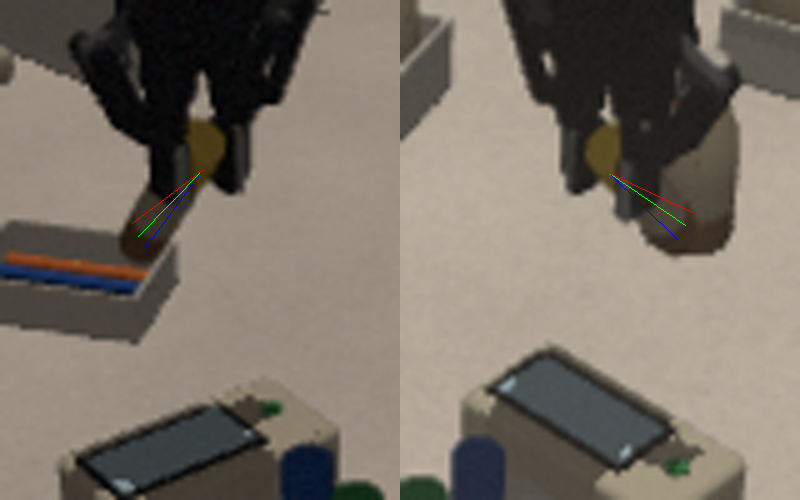

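The last picture shows the yellow vial held in the pads, cap up. Its base is at about (140,247) in the scene crop, between the 40° and 45° guide lines. It is well above the housing, and the blue and green caps are below. I'll settle briefly, confirm it is still, and hand in.

>>> {"fn": "apply_moves", "kwargs": {
  "rows": [
    {"hand": -1, "delta_pos": [0, 0, 0], "yaw": 0},
    {"hand": -1, "delta_pos": [0, 0, 0], "yaw": 0},
    {"hand": -1, "delta_pos": [0, 0, 0], "yaw": 0},
    {"hand": -1, "delta_pos": [0, 0, 0], "yaw": 0},
    {"hand": -1, "delta_pos": [0, 0, 0], "yaw": 0},
    {"hand": -1, "delta_pos": [0, 0, 0], "yaw": 0}
  ]
}}

```text
clock: 18.42
position: [503.7, -204.0, 255.8]
ee_rot: [-0.62, 0.784, 0.0, -0.0]
contact_force: [-0.0, 0.2, -1.1]
gripper_width: 26.9
grasp_force: 59.2
```

```bash
python3 - <<'E'
from h import *
# lean from the scene silhouette: brown base pixels near the expected base, fitted over the lean angle
s=read_state(); M=R.from_quat(s['ee_rot']).as_matrix(); G=s["position"]+6*M[:,2]
c=imaging.get_image("scene"); im=c["pixels"].astype(int)
old=cv2.imread("pics/v1.png")
r,cc=[int(q) for q in proj(c,G-[0,0,65])]
hsv=cv2.cvtColor(c["pixels"],cv2.COLOR_RGB2HSV)
best=[]
for th in range(30,61,1):
    t=np.radians(th); a=np.sin(t)*M[:,0]+[0,0,-np.cos(t)]
    def poly(s0,s1):
        P=[proj(c,G+a*q+13*(np.cos(f)*M[:,1]+np.sin(f)*np.cross(a,M[:,1]))) for q in (s0,s1) for f in np.linspace(0,6.28,30)]
        m=np.zeros(im.shape[:2],np.uint8); cv2.fillConvexPoly(m,cv2.convexHull(np.array([[q[1],q[0]] for q in P],np.float32)).astype(np.int32),1); return m
    m=poly(70,93)>0
    ring=(cv2.dilate(m.astype(np.uint8),np.ones((5,5)))>0)&~m
    best.append((round(float(im[ring].mean()-im[m].mean()),1),th))
print(sorted(best)[::-1][:5])
look(["scene","side"],["tray_well","tray_grip"]); print(W(DOCK,(32,0,48)),W(DOCK,(-85,0,82)))
print(np.abs(s["joint_vel"]).max(),s["grasp_force"],s["position"],s["clock"])
E
```

```text
[(44.1, 41), (42.8, 40), (40.1, 42), (38.8, 39), (35.8, 43)]
scene tray_well 0.93 [208. 313.] [ 527.9 -117.2   48. ]
scene tray_grip 0.91 [220. 343.] [551.8  -1.4  82. ]
side tray_well 0.71 [205. 325.] [ 524.7 -111.    48. ]
side tray_grip 0.73 [216. 296.] [550.8 -10.   82. ]
[ 525.77380888 -112.92638247   48.        ] [552.92582017   0.87945343  82.        ]
0.001420413585491722 59.20546352863312 [ 503.65341115 -203.99226231  255.80956013] 18.4167
```

```bash
python3 -c "
from bench import workorder
print(workorder.job_done())"
```

```text
the job is handed in; nothing more can be done
None
```

I handed the job in at about 18 s: the tray is docked against the stop, the blue and green vials were still standing in it at my last look, and the yellow vial is held still, cap up, leaning about 41–45° with its base clear above their caps. Because the moves can't tilt the tool, after raising the vial I lowered it behind the reader's fixed housing, tipped it in the gripper against the housing's edge, and raised it again, so it is held over the housing.

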